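# Reverse the double-ended test cassette in the reader

## Task

The test cassette in the reader has its used, capped well facing out. Pull it right out of the slot, turn it end for end, set it down flat on the deck in line with the slot and let go of it; then push it in from behind until the side ball clicks and holds it, with the open, unused well facing out. Do not shift the bottle, the rack or the carton.

Things in the scene. Friction and masses are not known exactly. Their poses are not given: they have to be found in the camera images.
- reader: White and grey desktop test reader, fixed. Origin: centre of its slot's mouth, at table level. +x points into the slot, y to the slot's left, z up. A flat grey deck, top 6 mm above the table, 120 mm wide, runs from x = -151 mm to the slot and on as its floor. Behind the slot, x = 75 to 235 mm and 190 mm wide, stands a low housing 50 mm tall with a dark screen on top.
- mouth (a point): Centre of the slot's mouth on the deck (reader x = 0, 6 mm above the table). The slot is a channel 42 mm wide between two 30 mm high, 12 mm thick walls, x = 10 to 65 mm. Their top lips overhang it by 4 mm, 26 mm above the deck: the cassette passes only lengthways, level, and is free to lift once wholly before the mouth, whose flare is 56 mm wide at x = 0.
- home (a point): Point on the deck on the slot's centre line, 64 mm in from the mouth: the foot of the cassette's inner end face lies here when it is fully home. A solid back stop stands 1 mm farther in. Axes as the reader's.
- catch (a joint): Steel side ball, 12 mm across, in the slot's left (+y) wall, 26 mm in from the mouth, 12 mm above the deck. Value: how far it is pressed back, m. 0 = fully out, 5 mm into the channel (no cassette, or in its notch); about 0.003 as the flat side passes. Spring 2.4 N + 0.8 N per mm: first pressing it back takes 7 to 11 N along the slot, then 2 to 4 N; it snaps in over the last 3 mm.
- cassette: Loose white plastic bar, 100 mm long (x), 40 wide (y), 24 tall, 60 g (varies); upright corners cut 5.5 mm at 45 degrees. Origin: centre of underside; +x to the open well. V notches 11 mm wide, 5.5 deep at x = +12 on the +y side and x = -12 on the -y side: it clicks in either way round. Home, 36 mm stand out of the mouth to grip. It starts home, +x into the slot; must end +x outwards.
- capped_well (a point): Middle of the used well, on the cassette's top face (24 mm above its underside) 31 mm from its middle towards -x: closed by a flat round cap 19 mm across, standing 6 mm above the face, with a small tab at the end.
- open_well (a point): Middle of the unused well, on the cassette's top face 31 mm from its middle towards +x: a 3 mm high ring 19 mm across around a dark open hole.
- gel_bottle: Bystander: clear pump bottle of hand gel, 58 mm across, 163 mm tall. Origin: centre of its underside.
- tube_rack: Bystander: grey rack of three capped tubes, 100 x 50 mm, 94 mm tall. Origin: centre of its underside.
- swab_carton: Bystander: brown carton, 90 x 60 x 45 mm. Origin: centre of its underside.
Mind the look-alikes: they are no part of the job. Of the things like the cassette, leave any that is orange, turquoise or yellow; of the rest the larger one is meant.

How it is judged (in metres and radians):
On the way, in this order (a step that is already met when the one before it is completed fails the run):
1. the cassette is pulled right out of the slot (x of cassette in the frame of reader below -0.05 m), for 0.05 s.
2. turned end for end, the cassette stands on the deck in front of the slot or just inside its mouth (at least 8 mm short of home), roughly in line with it, upright, and let go (x of home in the frame of cassette below -0.058 m and x of cassette in the frame of reader above -0.15 m and y of cassette in the frame of reader between -0.04 and 0.04 m and angle between the x axis of cassette and the x axis of reader, either way round below 0.4 rad and angle between cassette's own z axis and vertical below 0.06 rad and height (world z) of cassette below 0.009 m and contact force between the fingers and cassette below 0.2 N), for 0.2 s.
At the end, for the whole second after the job is handed in: The cassette is at rest upright in the slot with the open well facing out, its inner end within 2.5 mm of home (64 mm beyond the mouth), centred within 3.5 mm and in line within 0.06 rad, and the side ball has sprung out into its notch (pushed back less than 1.5 mm) (x of home in the frame of cassette between -0.0525 and -0.0475 m and y of cassette in the frame of home between -0.0035 and 0.0035 m and angle between the x axis of cassette and the x axis of reader, either way round below 0.06 rad and angle between cassette's own z axis and vertical below 0.06 rad and value of joint catch below 0.0015 m and linear speed of cassette below 0.01 m/s); the robot touches nothing.
It fails at once if the gel bottle, the rack or the carton is shifted by more than 20 mm (distance of any of gel_bottle, tube_rack, swab_carton from where it was at the start of the episode above 0.02 m).
It also fails if it takes over 54 s, if anything falls off the work surface, if the arm or the gripper's body presses on something with over 40 N, if the wrist force passes 120 N, or if a joint passes its speed limit or range.

## Robot

A 6-joint arm with a two-finger parallel gripper is mounted at the origin on the work surface. World frame = base frame: x ahead of the robot, y to its left, z up, the work surface at z = 0. Lengths are in mm, angles in degrees, forces in N, time in s.
With the tool pointing down it reaches from about 300 to 850 mm from the base axis. Payload 4.2 kg.
Tool frame: the origin (TCP) lies between the finger pads; the fingertips stand 22 mm ahead of it and the grasp point (between the pads) lies 3 mm ahead of it; z points along the fingers, y is the direction in which the jaws open and shut (so a half turn about z gives the same grasp; the last joint's range is limited). The gripper opens to 91 mm and grips with 3 to 60 N. Pads are 32 mm wide; open, the fingers measure 118 mm over their backs; the gripper's body (76 mm by 178 mm) begins 60 mm behind the grasp point.
Start: joints at [-66.005, 18.312, 89.639, -0, 72.044, -1.146], TCP at [244.295, -520.539, 235.976] pointing down, gripper open.
Joint ranges: [-177.97, 177.97], [-48.28, 115.42], [12.27, 149.76], [-77.06, 257.06], [2.81, 150.46], [-146.56, 146.56]. Speed limits (degrees/s): [147.25, 147.25, 180, 180, 180, 180].

## Interface

Orientations are given as [roll, pitch, yaw] about the fixed x, y, z axes, in that order (R = Rz(yaw) Ry(pitch) Rx(roll)).
In Python, from workcell import telemetry, cams, env gives the robot as it stands.
- The arm moves only by the shell command python3 -m inch 'ROWS' [FORCE]. ROWS is JSON, a list of rows, each an object of numbers: "x", "y", "z": the shift along the tool's x, y, z in cm; "yaw": the turn about the tool's z in units of 5 degrees (1.0 is 5 degrees); "gripper": the gripper's target within -1 to 1 (fully open at 1, half-way at 0, shut at -1). A call has 1 to 12 rows; each row shifts and turns the commanded pose from where the row before left it, along the tool's axes as they then stand; what a row does not reach is not made up. A row lasts 1/12 s, in which the tool goes at most 41.7 mm and 7.16 degrees, less where a joint would pass 70% of its speed; a pose out of reach is approached as far as the arm can. A call is refused whole if a number of a shift passes 4.17 or a number of a turn 1, either way. A call with a gripper value outside its range is refused whole. The fingers move at their own pace and stop on an object; FORCE is the grip in N (left out, the last holds). Time passes only in rows, so rows that do not move let the fingers close. It gives the time, the measured TCP pose, the force and the opening at its end, in the units of the state.
- telemetry.state(): the state, without advancing time (a new reading comes with each control period).
- cams.grab_frame(name): name is "side" or "top" or "wrist"; returns a dict with "pixels" (384x512x3 uint8, red, green, blue), "mtx" (3x3 intrinsics, pixels), "rvec" (rotation vector, rad) and "tvec" (3), from world to camera coordinates, as OpenCV has them. Camera axes: x right, y down, z forward; pixel columns grow to the right and rows downward; lengths in mm; the calibration is good to about 2 mm. A picture is of the moment at which its call begins. There is no depth.
- env.job_done(): hands the job in, once; it reports no verdict.
The state is a dict: "time_s": time; "qpos": joint angles; "qvel": joint speeds; "effort": joint torques, N m; "ee_pos": TCP position; "ee_rot": TCP orientation; "force": force on the tool from outside, world axes, zero at the start; "torque": the same for the moment, N m; "gripper_width": finger opening in mm.
Only numpy, scipy, OpenCV 4.12 (cv2) and the standard library are available. Lean on these libraries where they do the work, as an engineer would, in place of code of your own. Each camera call takes 0.05 s, during which the arm holds its last target. There are 200 camera calls.

## Working session

There is one attempt and no reset: what is moved stays moved. The work goes in short steps, Python scripts to look and compute and a shell command to move; the robot and the scene stay as the last step left them, time stands still between calls to the robot, and variables do not carry over. Pictures are saved under pics/ and viewed, about 8 in all and at most 12, crops included, and the job is handed in when it is done.

```bash
mkdir -p pics; cat > h.py <<'E'
import numpy as np,cv2
from workcell import telemetry,cams,env
def shot(n,f):
    d=cams.grab_frame(n); cv2.imwrite(f'pics/{f}.png',d['pixels'][:,:,::-1]); np.savez(f'pics/{f}.npz',**d); return d
def ray(d,u,v):
    R,_=cv2.Rodrigues(d['rvec']); t=np.array(d['tvec']).ravel()
    return -R.T@t, R.T@np.linalg.inv(d['mtx'])@np.array([u,v,1.])
def onz(d,u,v,z):
    c,r=ray(d,u,v); return c+r*(z-c[2])/r[2]
def tri(obs):
    A=np.zeros((3,3));b=np.zeros(3)
    for d,u,v in obs:
        c,r=ray(d,u,v); r/=np.linalg.norm(r); P=np.eye(3)-np.outer(r,r); A+=P;b+=P@c
    return np.linalg.solve(A,b)
def proj(d,p):
    return cv2.projectPoints(np.array(p,float).reshape(-1,3),d['rvec'],d['tvec'],d['mtx'],None)[0].reshape(-1,2)
def load(f): return dict(np.load(f'pics/{f}.npz'))
E
python3 - <<'E'
from h import *
a=shot('top','top0');b=shot('side','side0')
im=np.hstack([a['pixels'],b['pixels']])[:,:,::-1]
cv2.imwrite('pics/v1.png',cv2.resize(np.vstack([a['pixels'],b['pixels']])[:,:,::-1],(400,600)) )
print(telemetry.state())
E
```

```text
{'time_s': 0.1, 'qpos': array([-6.60036257e+01,  1.83494769e+01,  8.96994758e+01,  8.52843956e-05,
        7.20424185e+01, -1.14584135e+00]), 'qvel': array([-0.08155098, -0.13888334, -0.10089575, -0.04497861, -0.02692108,
       -0.00095635]), 'effort': array([ 3.94213348e-04, -4.13333023e+01, -2.32510078e+01,  7.29272445e-02,
        4.21965960e-02, -6.29708757e-05]), 'ee_pos': array([ 244.13463113, -520.1498207 ,  235.18888148]), 'ee_rot': array([-1.79908649e+02, -1.90825305e-03,  2.51421878e+01]), 'force': array([0.03718816, 0.45677165, 0.36275497]), 'torque': array([ 0.00198606, -0.03117409, -0.02376763]), 'gripper_width': 91.24297944538729}
```

View pics/top0.png

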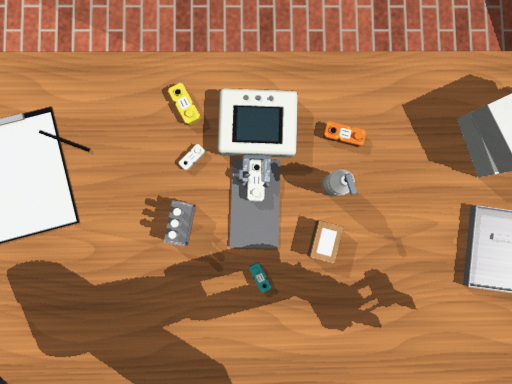

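View pics/side0.png

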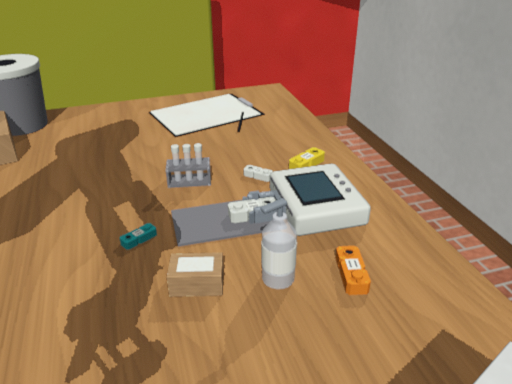

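Top view: the white cassette in the slot at about (256,178), capped end facing down-image at (256,193). The similar pieces are a small white one at (191,157), yellow (184,103), orange (345,133) and turquoise (260,278). The larger white one, in the slot, fits the description. I'll confirm it in an enlarged crop.

```bash
python3 - <<'E'
from h import *
a=load('top0');b=load('side0')
c1=cv2.resize(a['pixels'][85:255,205:305],None,fx=3.5,fy=3.5,interpolation=cv2.INTER_CUBIC)
c2=cv2.resize(b['pixels'][155:255,165:295],None,fx=3.4,fy=3.4,interpolation=cv2.INTER_CUBIC)
H=max(c1.shape[0],c2.shape[0]);W=c1.shape[1]+c2.shape[1]
o=np.zeros((H,W,3),np.uint8);o[:c1.shape[0],:c1.shape[1]]=c1;o[:c2.shape[0],c1.shape[1]:]=c2
cv2.imwrite('pics/crop1.png',o[:,:,::-1]);print(o.shape)
for n,u,v in [('mouthend L',230,247),('R',279,247),('hs TL',220,90),('hs TR',297,92)]:
    print(n,onz(a,u,v,6 if 'm' in n or n=='R' else 50))
print(ray(a,256,192)[0],ray(b,256,192)[0],proj(a,[0,0,0]))
E
```

```text
(595, 792, 3)
mouthend L [475.98011566  91.701543     6.        ]
R [473.93844154 -29.06660504   6.        ]
hs TL [855.57919268 109.98817192  50.        ]
hs TR [849.58201387 -76.28605764  50.        ]
[545.65590252  44.34655491 953.12536813] [ 409.05973474 -746.16448774  568.53911563] [[270.34918359 446.22621264]]
```

View pics/crop1.png

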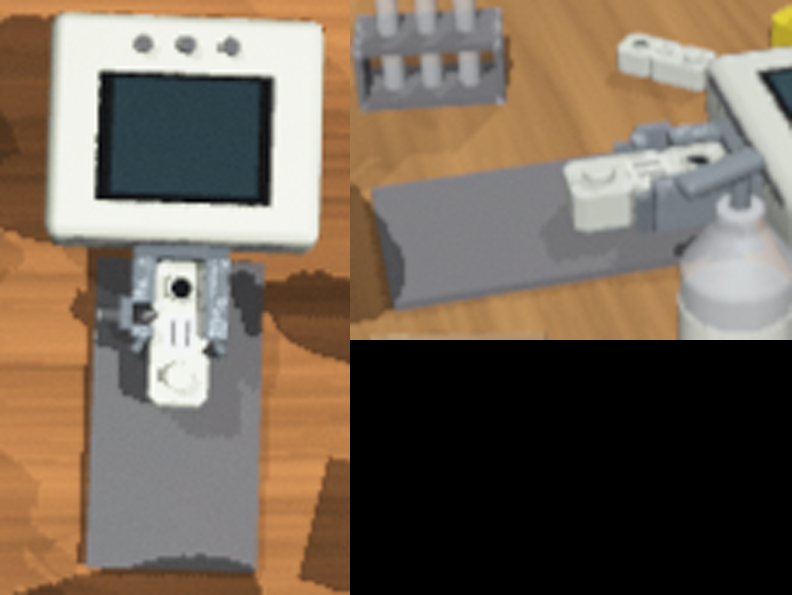

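The crop confirms it: the cassette has its cap facing out at (180,376) in the crop and the dark open well inside at (180,288). The slot points up-image, with a slight yaw.

```bash
python3 - <<'E'
from h import *
a=load('top0');b=load('side0')
T=lambda x,y:(205+x/3.5-.36,85+y/3.5-.36)
S=lambda x,y:(165+(x-350)/3.4-.35,155+y/3.4-.35)
q=lambda x,y,z:onz(a,*T(x,y),z)[:2]
NL,NR,FR=q(85,566,6),q(255,571,6),q(264,262,6)
TL,TR,BL,BR=q(52,15,50),q(322,22,50),q(48,243,50),q(317,248,50)
ang=lambda p,r:np.degrees(np.arctan2(*(r-p)[::-1]))
print('deck',NL,NR,FR,'yaw',ang(NR,FR),ang(NR,NL)-90)
print('hs',TL,TR,BL,BR,'yaw',ang(BR,TR),ang(BL,TL),ang(BR,BL)-90,ang(TR,TL)-90)
print('cap',tri([(a,*T(180,374)),(b,*S(600,172))]),'well',tri([(a,*T(181,288)),(b,*S(698,160))]))
cap=q(180,374,36);well=q(181,288,30);print(cap,well,ang(cap,well))
e=(q(149,403,30)+q(208,404,30))/2;print('outer end',e)
# fit reader pose x,y,yaw
from scipy.optimize import least_squares
loc=np.array([[-151,60],[-151,-60],[235,95],[235,-95],[75,95],[75,-95],[-17,0],[45,0],[-36,0]])
obs=np.array([NL,NR,TL,TR,BL,BR,cap,well,e])
def f(p):
    c,s=np.cos(p[2]),np.sin(p[2]);return (loc@np.array([[c,s],[-s,c]])+p[:2]-obs).ravel()
r=least_squares(f,[600,30,0],loss='soft_l1',f_scale=3);print(r.x[:2],np.degrees(r.x[2]));print(r.fun.reshape(-1,2).round(1))
E
```

```text
deck [477.60159784  94.32516719] [472.08370313 -25.31521758] [691.74437498 -35.78072134] yaw -2.7277350066286714 -2.640648483776303
hs [858.23387458 111.17822563] [852.24763422 -75.46791468] [699.58222519 115.11321152] [694.23552194 -68.60072412] yaw -2.488502892811282 -1.420797514993278 -1.6670323959048972 -1.8369990135490468
cap [608.71361571  26.42860363  33.9876792 ] well [669.56123839  24.69555811  31.53793783]
[609.94197393  26.18681287] [670.4014435   24.51210013] -1.586673563023453
outer end [589.90271213  27.38786332]
[624.11740149  26.96211277] -2.4130033912106197
[[-1.8 -1.1]
 [-1.4 -1.3]
 [ 4.7  0.8]
 [ 2.7 -2.4]
 [ 3.5  3.6]
 [ 0.8 -2.5]
 [-2.8  1.5]
 [-1.3  0.6]
 [-1.8  1.1]]
```

```bash
python3 -m inch '[{"yaw":0.91},{"yaw":0.91},{"yaw":0.91},{"yaw":0.91},{"yaw":0.91},{"yaw":0.91},{"x":1.6,"y":-2.8},{"x":1.6,"y":-2.8},{"x":1.6,"y":-2.8},{"x":1.6,"y":-2.8},{"x":1.6,"y":-2.8},{"x":1.6,"y":-2.8}]' 40
python3 -m inch '[{"x":1.6,"y":-2.8},{"x":1.6,"y":-2.8},{"x":1.6,"y":-2.8},{"x":1.6,"y":-2.8},{"x":1.6,"y":-2.8},{"x":1.6,"y":-2.8},{"x":1.6,"y":-2.8},{"x":1.6,"y":-2.8},{"x":1.6,"y":-2.8},{"x":1.6,"y":-2.8}]'
python3 -m inch '[{"x":1.6,"y":-2.8},{"x":1.6,"y":-2.8},{"x":1.6,"y":-2.8},{"x":1.6,"y":-2.8},{},{}]'
python3 -c "
from h import *
d=shot('wrist','w1');print(ray(d,256,192))"
```

```text
(array([ 317.23286582, -484.53966695,  384.51959652]), array([-0.25922457, -0.12292584, -0.95796525]))invalid input
invalid input
invalid input
```

View pics/w1.png

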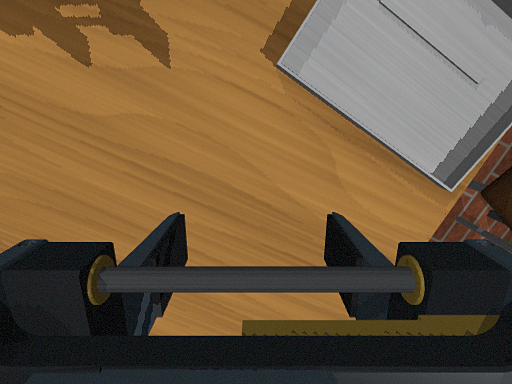

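The wrist view still shows only the start area, because all three moves were refused. I'll retry with every field given in each row.

```bash
python3 -m inch '[{"x":0,"y":0,"z":0,"yaw":0.91,"gripper":1}]' 40; python3 -m inch '[{"x":0,"y":0,"z":0,"yaw":0.91,"gripper":1},{"x":0,"y":0,"z":0,"yaw":0.91,"gripper":1},{"x":0,"y":0,"z":0,"yaw":0.91,"gripper":1},{"x":0,"y":0,"z":0,"yaw":0.91,"gripper":1},{"x":0,"y":0,"z":0,"yaw":0.91,"gripper":1},{"x":0,"y":0,"z":0,"yaw":0,"gripper":1}]'
```

```text
time_s: 0.23
ee_pos: [244.2, -520.3, 235.5]
ee_rot: [-179.9, 0.0, 20.5]
force: [0.4, 0.3, 0.3]
gripper_width: 91.4
time_s: 0.73
ee_pos: [244.2, -520.4, 235.6]
ee_rot: [-180.0, 0.0, -2.2]
force: [-0.5, -0.7, -0.5]
gripper_width: 91.1
```

```bash
python3 -m inch '[{"x":1.6,"y":-2.8,"z":0,"yaw":0,"gripper":1},{"x":1.6,"y":-2.8,"z":0,"yaw":0,"gripper":1},{"x":1.6,"y":-2.8,"z":0,"yaw":0,"gripper":1},{"x":1.6,"y":-2.8,"z":0,"yaw":0,"gripper":1},{"x":1.6,"y":-2.8,"z":0,"yaw":0,"gripper":1},{"x":1.6,"y":-2.8,"z":0,"yaw":0,"gripper":1},{"x":1.6,"y":-2.8,"z":0,"yaw":0,"gripper":1},{"x":1.6,"y":-2.8,"z":0,"yaw":0,"gripper":1},{"x":1.6,"y":-2.8,"z":0,"yaw":0,"gripper":1},{"x":1.6,"y":-2.8,"z":0,"yaw":0,"gripper":1}]'
python3 -m inch '[{"x":1.6,"y":-2.8,"z":0,"yaw":0,"gripper":1},{"x":1.6,"y":-2.8,"z":0,"yaw":0,"gripper":1},{"x":1.6,"y":-2.8,"z":0,"yaw":0,"gripper":1},{"x":1.6,"y":-2.8,"z":0,"yaw":0,"gripper":1},{"x":1.6,"y":-2.8,"z":0,"yaw":0,"gripper":1},{"x":1.6,"y":-2.8,"z":0,"yaw":0,"gripper":1},{"x":1.6,"y":-2.8,"z":0,"yaw":0,"gripper":1},{"x":1.6,"y":-2.8,"z":0,"yaw":0,"gripper":1},{"x":1.6,"y":-2.8,"z":0,"yaw":0,"gripper":1},{"x":1.6,"y":-2.8,"z":0,"yaw":0,"gripper":1},{"x":0,"y":0,"z":0,"yaw":0,"gripper":1},{"x":0,"y":0,"z":0,"yaw":0,"gripper":1}]'
python3 -c "
from h import *
d=shot('wrist','w2');print(ray(d,256,192));print(telemetry.state()['qpos'])"
```

```text
time_s: 1.57
ee_pos: [415.2, -245.3, 236.0]
ee_rot: [180.0, -0.0, -2.0]
force: [-0.1, -0.1, -0.3]
gripper_width: 90.8
time_s: 2.57
ee_pos: [585.4, 28.2, 235.2]
ee_rot: [180.0, 0.1, -1.9]
force: [-0.5, -0.0, 0.5]
gripper_width: 91.0
(array([666.305678  ,  26.64847226, 384.44749161]), array([-0.28775641,  0.00648325, -0.95768459]))
[ 1.55434083e+00  1.93205137e+01  8.82211173e+01 -3.75515013e-02
  7.25409316e+01  9.35800116e+01]
```

View pics/w2.png

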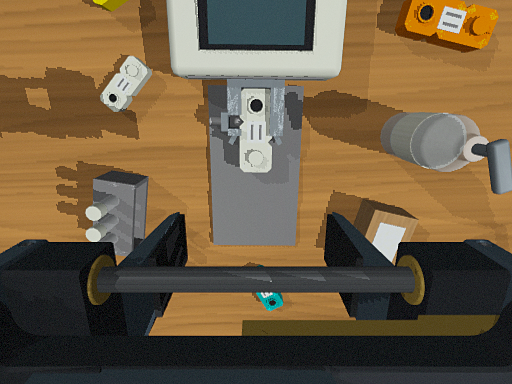

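The wrist view shows the cap at (256,157), the open well at (257,105), the outer end at about (256,171) and the deck's near corners at (210,244) and (297,244).

```bash
python3 - <<'E'
from h import *
a=load('top0');b=load('side0');w=load('w2')
T=lambda x,y:(205+x/3.5-.36,85+y/3.5-.36)
S=lambda x,y:(165+(x-350)/3.4-.35,155+y/3.4-.35)
cap=onz(w,256,156,36);well=onz(w,256.5,105,33);print(cap,well,onz(w,256,172,30),np.degrees(np.arctan2(*(well-cap)[1::-1])))
print('tri',tri([(a,*T(180,374)),(w,256,156),(b,*S(600,172))]),tri([(a,*T(181,288)),(w,256.5,105),(b,*S(698,160))]))
NL,NR,FR=onz(w,210,244,6),onz(w,297,244,6),onz(w,302,86,6);print(NL,NR,FR,np.degrees(np.arctan2(*(FR-NR)[1::-1])),np.degrees(np.arctan2(*(NL-NR)[1::-1]))-90)
g=cv2.resize(w['pixels'][70:190,195:315],None,fx=5,fy=5,interpolation=cv2.INTER_CUBIC);cv2.imwrite('pics/w2c.png',g[:,:,::-1])
E
```

```text
[607.89966215  27.5125401   36.        ] [667.93489218  24.97424063  33.        ] [586.40003791  28.18918654  30.        ] -2.421033113073674
tri [608.35528208  26.86360723  34.00253121] [668.98765219  24.72548602  31.73643743]
[475.05149833  99.37674417   6.        ] [470.78399804 -28.4752485    6.        ] [688.86846821 -32.67776733   6.        ] -1.1039612030431492 -1.9117340851034328
```

View pics/w2c.png

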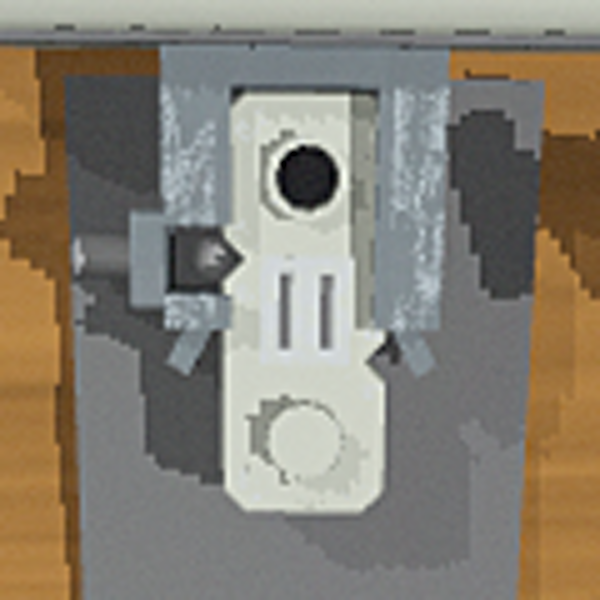

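```bash
python3 -m inch '[{"x":0.9,"y":0.03,"z":3.0,"yaw":0,"gripper":1},{"x":0.9,"y":0.03,"z":3.0,"yaw":0,"gripper":1},{"x":0,"y":0,"z":3.0,"yaw":0,"gripper":1},{"x":0,"y":0,"z":3.0,"yaw":0,"gripper":1},{"x":0,"y":0,"z":3.0,"yaw":0,"gripper":1},{"x":0,"y":0,"z":2.4,"yaw":0,"gripper":1},{"x":0,"y":0,"z":1.8,"yaw":0,"gripper":1},{"x":0,"y":0,"z":1.2,"yaw":0,"gripper":1},{"x":0,"y":0,"z":0,"yaw":0,"gripper":1},{"x":0,"y":0,"z":0,"yaw":0,"gripper":1}]' 40
python3 -m inch '[{"x":0,"y":0,"z":0,"yaw":0,"gripper":-1},{"x":0,"y":0,"z":0,"yaw":0,"gripper":-1},{"x":0,"y":0,"z":0,"yaw":0,"gripper":-1},{"x":0,"y":0,"z":0,"yaw":0,"gripper":-1},{"x":0,"y":0,"z":0,"yaw":0,"gripper":-1},{"x":0,"y":0,"z":0,"yaw":0,"gripper":-1},{"x":0,"y":0,"z":0,"yaw":0,"gripper":-1},{"x":0,"y":0,"z":0,"yaw":0,"gripper":-1}]' 40
```

```text
time_s: 3.45
ee_pos: [602.6, 24.5, 32.0]
ee_rot: [180.0, 0.1, -2.2]
force: [0.4, 0.4, -0.2]
gripper_width: 91.0
time_s: 4.12
ee_pos: [602.8, 26.6, 32.0]
ee_rot: [-179.9, 0.0, -2.2]
force: [-1.8, 11.9, 1.4]
gripper_width: 41.2
```

```bash
python3 -m inch '[{"x":0,"y":-0.2,"z":0,"yaw":0,"gripper":-1},{"x":0,"y":0,"z":0,"yaw":0,"gripper":-1},{"x":0,"y":0,"z":0,"yaw":0,"gripper":-1}]'
python3 -m inch '[{"x":-0.5,"y":0,"z":0,"yaw":0,"gripper":-1},{"x":-0.7,"y":0,"z":0,"yaw":0,"gripper":-1},{"x":-0.9,"y":0,"z":0,"yaw":0,"gripper":-1},{"x":-0.9,"y":0,"z":0,"yaw":0,"gripper":-1},{"x":-0.9,"y":0,"z":0,"yaw":0,"gripper":-1},{"x":-0.9,"y":0,"z":0,"yaw":0,"gripper":-1},{"x":-0.9,"y":0,"z":0,"yaw":0,"gripper":-1},{"x":-0.9,"y":0,"z":0,"yaw":0,"gripper":-1},{"x":-0.9,"y":0,"z":0,"yaw":0,"gripper":-1},{"x":0,"y":0,"z":0,"yaw":0,"gripper":-1},{"x":0,"y":0,"z":0,"yaw":0,"gripper":-1},{"x":0,"y":0,"z":0,"yaw":0,"gripper":-1}]'
python3 -c "
from h import *
shot('top','t2');w=shot('wrist','w3')['pixels'];t=cv2.resize(load('t2')['pixels'][130:260,190:320],(384,384),interpolation=cv2.INTER_CUBIC)
cv2.imwrite('pics/m3.png',np.hstack([w[:,60:450],t])[:,:,::-1])"
```

```text
time_s: 4.37
ee_pos: [603.2, 27.4, 32.0]
ee_rot: [180.0, 0.0, -2.1]
force: [-1.1, -1.4, 0.7]
gripper_width: 39.6
time_s: 5.37
ee_pos: [527.3, 30.7, 32.0]
ee_rot: [180.0, 0.1, -2.2]
force: [-3.5, 0.9, 5.4]
gripper_width: 39.8
```

View pics/m3.png

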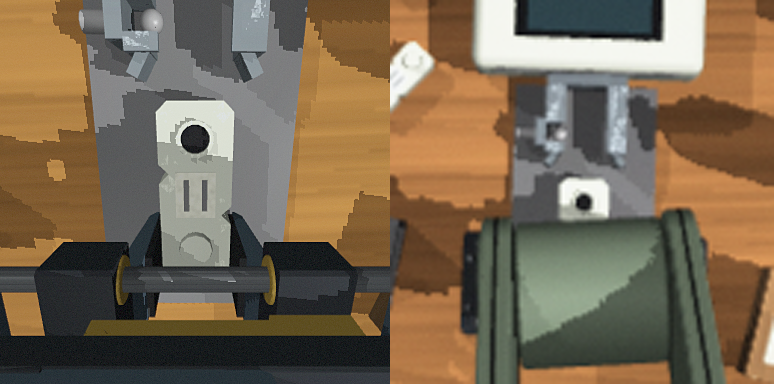

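The cassette is fully out (inner end at (195,101) in the wrist part, the slot empty and the ball sprung out). Now I lift it and turn it half a turn.

```bash
python3 -m inch '[{"x":0,"y":0,"z":-1.2,"yaw":0,"gripper":-1},{"x":0,"y":0,"z":-1.4,"yaw":0,"gripper":-1},{"x":0,"y":0,"z":-1.4,"yaw":0,"gripper":-1},{"x":0,"y":0,"z":-1.0,"yaw":-1,"gripper":-1},{"x":0,"y":0,"z":0,"yaw":-1,"gripper":-1},{"x":0,"y":0,"z":0,"yaw":-1,"gripper":-1},{"x":0,"y":0,"z":0,"yaw":-1,"gripper":-1},{"x":0,"y":0,"z":0,"yaw":-1,"gripper":-1},{"x":0,"y":0,"z":0,"yaw":-1,"gripper":-1},{"x":0,"y":0,"z":0,"yaw":-1,"gripper":-1},{"x":0,"y":0,"z":0,"yaw":-1,"gripper":-1},{"x":0,"y":0,"z":0,"yaw":-1,"gripper":-1}]'
python3 -m inch '[{"x":0,"y":0,"z":0,"yaw":-1,"gripper":-1},{"x":0,"y":0,"z":0,"yaw":-1,"gripper":-1},{"x":0,"y":0,"z":0,"yaw":-1,"gripper":-1},{"x":0,"y":0,"z":0,"yaw":-1,"gripper":-1},{"x":0,"y":0,"z":0,"yaw":-1,"gripper":-1},{"x":0,"y":0,"z":0,"yaw":-1,"gripper":-1},{"x":0,"y":0,"z":0,"yaw":-1,"gripper":-1},{"x":0,"y":0,"z":0,"yaw":-1,"gripper":-1},{"x":0,"y":0,"z":0,"yaw":-1,"gripper":-1},{"x":0,"y":0,"z":0,"yaw":-1,"gripper":-1},{"x":0,"y":0,"z":0,"yaw":-1,"gripper":-1},{"x":0,"y":0,"z":0,"yaw":-1,"gripper":-1}]'
python3 -m inch '[{"x":0,"y":0,"z":0,"yaw":-1,"gripper":-1},{"x":0,"y":0,"z":0,"yaw":-1,"gripper":-1},{"x":0,"y":0,"z":0,"yaw":-1,"gripper":-1},{"x":0,"y":0,"z":0,"yaw":-1,"gripper":-1},{"x":0,"y":0,"z":0,"yaw":-1,"gripper":-1},{"x":0,"y":0,"z":0,"yaw":-1,"gripper":-1},{"x":0,"y":0,"z":0,"yaw":-1,"gripper":-1},{"x":0,"y":0,"z":0,"yaw":-1,"gripper":-1},{"x":0,"y":0,"z":0,"yaw":-1,"gripper":-1},{"x":0,"y":0,"z":0,"yaw":-1,"gripper":-1},{"x":0,"y":0,"z":0,"yaw":-1,"gripper":-1},{"x":0,"y":0,"z":0,"yaw":-1,"gripper":-1}]'
python3 -m inch '[{"x":0,"y":0,"z":0,"yaw":-1,"gripper":-1},{"x":0,"y":0,"z":0,"yaw":-1,"gripper":-1},{"x":0,"y":0,"z":0,"yaw":-1,"gripper":-1},{"x":0,"y":0,"z":0,"yaw":0,"gripper":-1},{"x":0,"y":0,"z":0,"yaw":0,"gripper":-1}]'
```

```text
time_s: 6.47
ee_pos: [528.7, 30.5, 81.5]
ee_rot: [180.0, 0.0, 43.1]
force: [-0.1, -0.3, -1.1]
gripper_width: 39.6
time_s: 7.47
ee_pos: [528.8, 30.5, 81.5]
ee_rot: [180.0, 0.0, 103.1]
force: [-0.4, 0.5, -0.6]
gripper_width: 39.9
time_s: 8.47
ee_pos: [528.8, 30.5, 81.5]
ee_rot: [-180.0, 0.0, 163.1]
force: [-0.2, -0.0, 0.2]
gripper_width: 40.2
time_s: 8.88
ee_pos: [528.6, 30.5, 81.6]
ee_rot: [-180.0, 0.0, 177.7]
force: [0.3, -1.1, 0.5]
gripper_width: 39.7
```

```bash
python3 -m inch '[{"x":-1.3,"y":0,"z":0,"yaw":0,"gripper":-1},{"x":-1.3,"y":0,"z":0,"yaw":0,"gripper":-1},{"x":-1.3,"y":0,"z":0,"yaw":0,"gripper":-1},{"x":-1.3,"y":0,"z":0,"yaw":0,"gripper":-1},{"x":-1.3,"y":0,"z":1.0,"yaw":0,"gripper":-1},{"x":0,"y":0,"z":1.3,"yaw":0,"gripper":-1},{"x":0,"y":0,"z":1.2,"yaw":0,"gripper":-1},{"x":0,"y":0,"z":0.9,"yaw":0,"gripper":-1},{"x":0,"y":0,"z":0.4,"yaw":0,"gripper":-1},{"x":0,"y":0,"z":0.1,"yaw":0,"gripper":-1},{"x":0,"y":0,"z":0,"yaw":0,"gripper":-1},{"x":0,"y":0,"z":0,"yaw":0,"gripper":-1}]'
python3 -m inch '[{"x":0,"y":0,"z":0,"yaw":0,"gripper":0.5},{"x":0,"y":0,"z":0,"yaw":0,"gripper":0.5},{"x":0,"y":0,"z":0,"yaw":0,"gripper":0.5},{"x":0,"y":0,"z":0,"yaw":0,"gripper":0.5},{"x":0,"y":0,"z":0,"yaw":0,"gripper":0.5},{"x":0,"y":0,"z":0,"yaw":0,"gripper":0.5}]'
python3 -m inch '[{"x":0,"y":0,"z":-1.5,"yaw":0,"gripper":0.5},{"x":0,"y":0,"z":-3,"yaw":0,"gripper":0.5},{"x":0,"y":0,"z":-3,"yaw":0,"gripper":0.5},{"x":2,"y":0,"z":-2,"yaw":0,"gripper":0.5},{"x":3,"y":0,"z":0,"yaw":0,"gripper":0.5},{"x":3,"y":0,"z":0,"yaw":0,"gripper":-1},{"x":3,"y":0,"z":0,"yaw":0,"gripper":-1},{"x":3,"y":0,"z":0,"yaw":0,"gripper":-1},{"x":0,"y":0,"z":0,"yaw":0,"gripper":-1},{"x":0,"y":0,"z":0,"yaw":0,"gripper":-1}]'
python3 -c "
from h import *
w=shot('side','s4')['pixels'];t=shot('top','t4')['pixels'];
t=cv2.resize(t[130:260,190:320],(384,384),interpolation=cv2.INTER_CUBIC)
w=cv2.resize(w[150:280,160:290],(384,384),interpolation=cv2.INTER_CUBIC)
cv2.imwrite('pics/m4.png',np.hstack([w,t])[:,:,::-1])"
```

```text
time_s: 9.88
ee_pos: [593.6, 28.1, 33.5]
ee_rot: [180.0, 0.1, 177.8]
force: [0.2, -0.4, -0.6]
gripper_width: 39.7
time_s: 10.38
ee_pos: [593.2, 28.1, 33.0]
ee_rot: [-180.0, 0.0, 177.8]
force: [0.9, 0.2, 0.2]
gripper_width: 68.3
time_s: 11.22
ee_pos: [452.1, 33.4, 128.2]
ee_rot: [-180.0, 0.0, 177.9]
force: [0.9, 0.2, 1.2]
gripper_width: 37.9
```

View pics/m4.png

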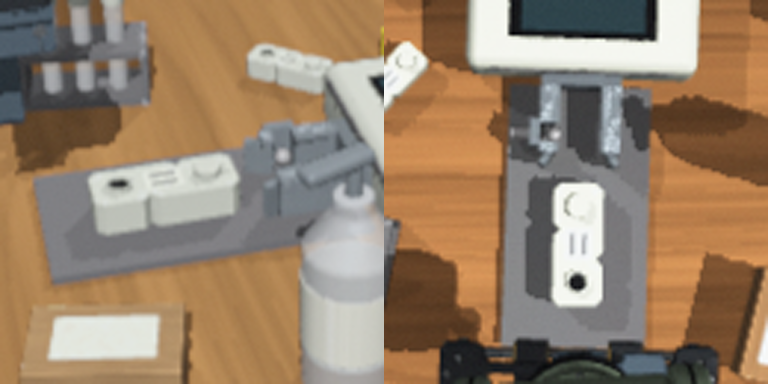

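The cassette lies flat and in line, released, with the open well facing out at (577,282) and the cap inward at (577,207) in the right-hand crop. Now I lower the closed fingers behind it.

```bash
python3 -m inch '[{"x":0,"y":0,"z":2.5,"yaw":0,"gripper":-1},{"x":0,"y":0,"z":2.5,"yaw":0,"gripper":-1},{"x":0,"y":0,"z":2.5,"yaw":0,"gripper":-1},{"x":0,"y":0,"z":1.5,"yaw":0,"gripper":-1},{"x":0,"y":0,"z":0.6,"yaw":0,"gripper":-1},{"x":-1,"y":0,"z":0,"yaw":0,"gripper":-1},{"x":-1,"y":0,"z":0,"yaw":0,"gripper":-1},{"x":-0.8,"y":0,"z":0,"yaw":0,"gripper":-1},{"x":-0.8,"y":0,"z":0,"yaw":0,"gripper":-1},{"x":-0.8,"y":0,"z":0,"yaw":0,"gripper":-1},{"x":-0.8,"y":0,"z":0,"yaw":0,"gripper":-1},{"x":0,"y":0,"z":0,"yaw":0,"gripper":-1}]'
python3 -m inch '[{"x":-0.6,"y":0,"z":0,"yaw":0,"gripper":-1},{"x":-0.6,"y":0,"z":0,"yaw":0,"gripper":-1},{"x":-0.6,"y":0,"z":0,"yaw":0,"gripper":-1},{"x":-0.6,"y":0,"z":0,"yaw":0,"gripper":-1},{"x":-0.6,"y":0,"z":0,"yaw":0,"gripper":-1},{"x":0,"y":0,"z":0,"yaw":0,"gripper":-1}]'
python3 -c "
from h import *
s=shot('side','s5')['pixels'];w=shot('wrist','w5')['pixels']
s=cv2.resize(s[150:280,160:290],(384,384),interpolation=cv2.INTER_CUBIC)
cv2.imwrite('pics/m5.png',np.hstack([s,w[:,60:450]])[:,:,::-1])"
```

```text
time_s: 12.32
ee_pos: [507.9, 31.4, 32.5]
ee_rot: [180.0, 0.2, 177.8]
force: [1.3, 0.7, 0.4]
gripper_width: 0.4
time_s: 12.82
ee_pos: [534.3, 30.4, 31.6]
ee_rot: [-180.0, -0.2, 177.8]
force: [-4.1, 1.3, 0.2]
gripper_width: 0.4
```

View pics/m5.png

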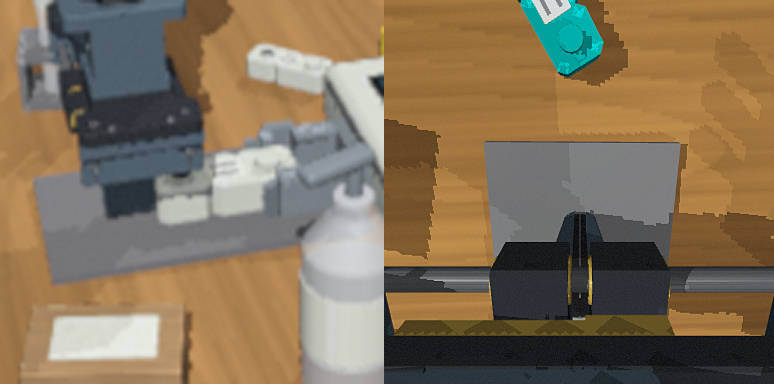

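The cassette is entering the mouth straight. It's 35–40 mm from home, so I continue in small steps and watch the force.

```bash
python3 -m inch '[{"x":-0.4,"y":0,"z":0,"yaw":0,"gripper":-1},{"x":-0.4,"y":0,"z":0,"yaw":0,"gripper":-1},{"x":-0.4,"y":0,"z":0,"yaw":0,"gripper":-1}]'
python3 -m inch '[{"x":-0.4,"y":0,"z":0,"yaw":0,"gripper":-1},{"x":-0.4,"y":0,"z":0,"yaw":0,"gripper":-1},{"x":-0.4,"y":0,"z":0,"yaw":0,"gripper":-1},{"x":-0.4,"y":0,"z":0,"yaw":0,"gripper":-1}]'
python3 -m inch '[{"x":-0.3,"y":0,"z":0,"yaw":0,"gripper":-1},{"x":0,"y":0,"z":0,"yaw":0,"gripper":-1},{"x":0,"y":0,"z":0,"yaw":0,"gripper":-1}]'
```

```text
time_s: 13.17
ee_pos: [541.4, 30.0, 31.4]
ee_rot: [-180.0, -0.8, 177.8]
force: [-11.6, 2.4, 6.7]
gripper_width: 0.4
time_s: 13.5
ee_pos: [558.8, 29.6, 31.3]
ee_rot: [180.0, -0.6, 177.8]
force: [-11.3, 1.2, 6.4]
gripper_width: 0.4
time_s: 13.75
ee_pos: [564.2, 29.5, 31.3]
ee_rot: [180.0, -0.3, 177.8]
force: [-5.4, 2.0, 0.8]
gripper_width: 0.4
```

```bash
python3 -m inch '[{"x":-0.2,"y":0,"z":0,"yaw":0,"gripper":-1},{"x":-0.2,"y":0,"z":0,"yaw":0,"gripper":-1},{"x":0,"y":0,"z":0,"yaw":0,"gripper":-1}]'
python3 -m inch '[{"x":-0.2,"y":0,"z":0,"yaw":0,"gripper":-1},{"x":0,"y":0,"z":0,"yaw":0,"gripper":-1},{"x":0,"y":0,"z":0,"yaw":0,"gripper":-1}]'
python3 -m inch '[{"x":-0.15,"y":0,"z":0,"yaw":0,"gripper":-1},{"x":0,"y":0,"z":0,"yaw":0,"gripper":-1},{"x":0,"y":0,"z":0,"yaw":0,"gripper":-1}]'
python3 -m inch '[{"x":-0.15,"y":0,"z":0,"yaw":0,"gripper":-1},{"x":0,"y":0,"z":0,"yaw":0,"gripper":-1},{"x":0,"y":0,"z":0,"yaw":0,"gripper":-1}]'
```

```text
time_s: 14.0
ee_pos: [569.8, 29.3, 31.7]
ee_rot: [180.0, -0.1, 177.8]
force: [-2.8, 1.3, 0.6]
gripper_width: 0.5
time_s: 14.25
ee_pos: [571.2, 28.9, 31.8]
ee_rot: [-180.0, -0.1, 177.8]
force: [-4.5, 1.1, 0.5]
gripper_width: 0.5
time_s: 14.5
ee_pos: [571.3, 28.9, 31.8]
ee_rot: [-180.0, -0.3, 177.8]
force: [-8.6, 1.6, 3.7]
gripper_width: 0.2
time_s: 14.75
ee_pos: [571.4, 28.8, 31.8]
ee_rot: [-180.0, -0.5, 177.8]
force: [-11.5, 0.9, 8.1]
gripper_width: 0.4
```

It stopped firm at x≈571 with the force rising, so it's either latched or on the stop. I'll back off, lift and look.

```bash
python3 -m inch '[{"x":1,"y":0,"z":0,"yaw":0,"gripper":-1},{"x":2,"y":0,"z":0,"yaw":0,"gripper":-1},{"x":2,"y":0,"z":-2,"yaw":0,"gripper":-1},{"x":3,"y":0,"z":-3.5,"yaw":0,"gripper":-1},{"x":3,"y":0,"z":-3.5,"yaw":0,"gripper":-1},{"x":3,"y":0,"z":-3.5,"yaw":0,"gripper":-1},{"x":0,"y":0,"z":0,"yaw":0,"gripper":-1},{"x":0,"y":0,"z":0,"yaw":0,"gripper":-1}]'
python3 - <<'E'
from h import *
s=shot('side','s6')['pixels'];t=shot('top','t6');a=load('top0')
s=cv2.resize(s[175:245,210:290],None,fx=4.8,fy=4.8,interpolation=cv2.INTER_CUBIC)
f=lambda im:cv2.resize(im['pixels'][148:208,235:280],None,fx=4.4,fy=5.6,interpolation=cv2.INTER_CUBIC)
cv2.imwrite('pics/m6.png',np.hstack([s,f(t),f(a)])[:,:,::-1]);
E
```

```text
time_s: 15.42
ee_pos: [445.5, 33.7, 149.2]
ee_rot: [180.0, 0.5, 177.9]
force: [0.0, 0.5, -0.8]
gripper_width: 0.4
```

View pics/m6.png

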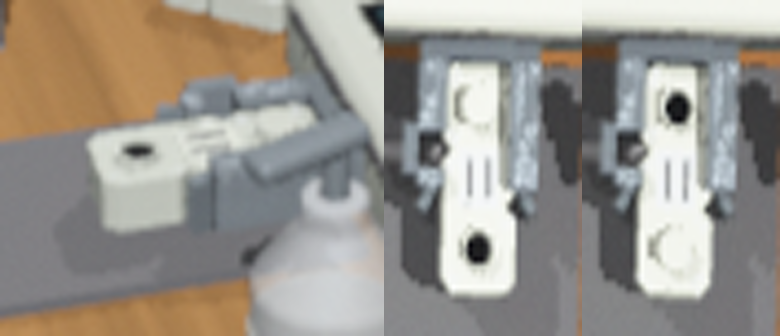

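The cassette's outer end is at row 297 in both the new and the starting top crops. The ball sits in its notch at (433,150), and the open well faces out at (478,250). I'm handing it in.

```bash
python3 -c "
from h import *
print(env.job_done())"
```

```text
the job is handed in; nothing more can be done
None
```

The cassette is back in the reader, turned end for end, with the open well facing out. The job was handed in at about 15.5 s of the 54 s allowed.

- **What I did:** I gripped the capped end and pulled the cassette straight out. I then lifted it, turned it 180° and set it flat on the deck in line with the slot. After letting go, I pushed it in from behind with closed fingers.
- **Checks that passed:**
  - The push force peaked at about 11 N at the ball, then dropped to 3 N. The cassette stopped firm, with the fingers holding at x ≈ 571 mm as the force rose to 11.5 N.
  - In the last top view, its outer end is on the same pixel row as at the start. The ball appears to be in its notch, and the arm is clear of everything.
- **Bystanders:** I saw no sign that the bottle, rack or carton moved, but I did not measure their positions afterwards.
- **What disagreed or failed:**
  - My first move commands were refused because each row needs every field.
  - The first grip was about 2 mm off sideways (12 N side force), and I corrected it before pulling.
  - The ball's press-back can't be read directly, so I judged the click from force, stop position and the picture.

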